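# Seat the wing mount in the slide stage

### The arm

A 6-joint arm with a two-finger parallel gripper is mounted at the origin on a cart in front of the work surface, level with it; the furniture and walls round the work are solid. World frame = base frame: x ahead of the robot, y to its left, z up, the work surface at z = 0. Lengths are in m, angles in rad, forces in N, time in s.
With the tool pointing down it reaches from about 0.35 to 0.975 m from the base axis. Payload 4.9 kg.
Tool frame: the origin (TCP) lies on the mounting face of the last link; the fingertips stand 173 mm ahead of it and the grasp point (between the pads) lies 155 mm ahead of it; z points along the fingers, y is the line along which they close (so a half turn about z gives the same grasp; the last joint's range is limited). The gripper opens to 85 mm and grips with 20 to 120 N. Pads are 22 mm wide; open, the fingers measure 114 mm over their backs; the gripper's body (76 mm by 85 mm) begins 54 mm behind the grasp point. The pads swing forward as they close: fully open they stand 13 mm farther back than shut.
Start: joints at [-0.119, 0.053, 1.613, -0, 1.476, -0.119], TCP at [0.625, 0, 0.405] pointing down, gripper open.
Joint ranges: [-3.01, 3.01], [-1.01, 2.22], [0.06, 2.58], [-1.02, 4.17], [0.09, 2.62], [-3.14, 3.14]. Speed limits (rad/s): [2.57, 2.57, 3.14, 3.14, 3.14, 3.14].

### API

Orientations are given as a rotation vector (axis times angle).
In Python, from station import monitor, eyes, finish_job gives the robot as it stands. The module is installed in compiled form; this text tells all that it offers.
- The arm moves only by the tool step_arm, never from a script. Its argument "commands" is a list of rows, each a list of 3 entries, a list of its own where there are three numbers: the opening in per cent of the stroke, from 0 (shut) to 100 (fully open), then the shift along the tool's x, y, z in mm, then the turn about the tool's z in degrees. In form: [[hand, [x, y, z], yaw], ...]. A call has 1 to 12 rows; each row is the pose to reach, as a shift and turn from the pose commanded when the call began, along the tool's axes at that moment; what a row does not reach only later rows make up. A row lasts 1/8 s, in which the tool goes at most 62.5 mm and 10.7 degrees, less where a joint would pass 70% of its speed; a pose out of reach is approached as far as the arm can. A call with a gripper value outside its range is refused whole. The fingers move at their own pace and stop on an object; "squeeze" is the grip in N (left out, the last holds). Time passes only in rows, so rows that repeat a pose let the fingers close. It gives the time, the measured TCP pose, the force, the opening and the grip force at its end, in the units of the state.
- monitor.get_obs(): the state, without advancing time (a new reading comes with each control period).
- eyes.get_image(name): name is "scene" or "side" or "wrist"; returns the picture (480x640x3 uint8, red, green, blue); there is no depth.
- eyes.camera_info(name): a dict with "camera_matrix" (3x3 intrinsics, pixels), "extrinsics" (4x4, takes a point from camera to world coordinates). Camera axes: x right, y down, z forward; pixel columns grow to the right and rows downward; lengths in m; the calibration is good to about 2 mm. A picture is of the moment at which its call begins: read the wrist's pose just before it. camera_info takes no time and is no camera call; for the wrist camera it gives the pose at the moment of the call.
- finish_job(): hands the job in; it is judged then, once.
The state is a dict: "t": time; "q": joint angles; "dq": joint speeds; "effort": joint torques, N m; "tool_pos": TCP position; "tool_rot": TCP orientation; "contact_force": force on the tool from outside, world axes, zero at the start; "wrist_torque": the same for the moment, N m; "opening": finger opening in m; "grip_force": force on a finger pad.
Only numpy, scipy, OpenCV 4.12 (cv2) and the standard library are available. Lean on these libraries where they do the work, as an engineer would, in place of code of your own. Each camera call takes 0.05 s, during which the arm holds its last target. There are 200 camera calls.

### The job

With the fingertips, push the wing mount across the slide stage until its long side lies flush against the rail, well before it reaches the roller clip; then slide it along the rail, past the sprung roller, until it is fully home in the corner pocket with the roller sprung in behind it. The wing is still loose between the two plates, so the mount is only pushed: do not grip it, lift it or tip it, or press hard on it. Leave the vial, the pin pot and the tweezers where they are.

Things in the scene. Friction and masses are not known exactly. Their poses are not given: they have to be found in the camera images.
- stage: Fixed slide stage, set down left of the microscope: black plate 142 (x) x 268 (y) x 12 mm, turned by up to 0.25 rad. Origin on the bench; the plate spans x -76 to +66, y -134 to +134 mm, top face at z = 12 mm; x points to the rail (away from the robot), y left to the pocket. Rail, end stop and keeper stand 8 mm above the top face. Right of the clip (y below 0) its near side and right end are open.
- rail_outer_end (a point): Right-hand end of the bright aluminium rail along the stage's far side, on its inner face, at the stage's top face. In the stage's frame the inner face is at x = +40 mm and runs from here, y = -123, to the end stop. Axes as the stage's.
- pocket_corner (a point): The pocket's corner: rail's inner face (stage x = +40 mm) meets the end stop's inner face (stage y = +105), at the stage's top face; axes as the stage's. The end stop spans x -18 to +52. A white opal disc in the stage marks where the mount's middle comes to lie.
- keeper (a point): Short keeper block opposite the rail: this point is on its inner face (stage x = -12 mm, y +71 to +105) at the top face. With rail and stop it makes the pocket 52 mm wide; a sloping lead-in before it reaches to y = +62. The clip's arm lies on top of it, up to 28 mm above the bench.
- mount_center (a point): Middle, half-way up, of the wing mount: stacked clear acrylic plates, 50 (its x) x 85 (its y) x 6 mm, 35 to 70 g, with a brown wing and, at its right-hand (-y) end, a white label. It lies loose and flat on the stage, right of the clip and short of the rail, axes within 0.3 rad of the stage's. Home, flush on rail and stop: x = +15, y = +62.5, z = +15 mm in the stage's frame.
- mount: The same wing mount; origin at the centre of its underside.
- clip (a joint): Sprung steel arm with roller, pivoting on the keeper. rad: 0 = sprung in to its stop, positive = roller pushed away from the rail (max 0.22). Sliding the mount past cams it out to about 0.06, taking 4 to 12 N along the rail. Over the last 2 mm the roller drops in behind the mount's trailing near corner and helps draw it home (if friction is high it must be pushed to the stop); home it rests at about 0.01.
- clip_roller_center (a point): Centre of the clip's white roller, 16 mm diameter, up to 8 mm above the stage's top face. Sprung in, it stands at x = -14, y = +14 mm of the stage; the 46 mm between roller and rail leave room for closed fingertips to push the mount's trailing end fully home.
- vial: Bystander: small clear vial with white screw cap, 27 mm diameter, 46 mm high, loose, upright on the bench left of the stage. Origin: centre of its underside.
- pin_pot: Bystander: open white pot of insect pins, 46 mm diameter, 41 mm high, loose, on the bench behind the rail. Origin: centre of its underside.
- tweezers: Bystander: steel tweezers, 101 (own x) x 14 x 9 mm, lying loose on the bench in front of the stage's left half, along its front edge. Origin: centre of the underside.

How it is judged:
By the outcome, as a careful person would: the job done as asked, in the order asked, and still so for the second after the job is handed in, with the robot touching nothing.
It also fails if it takes over 54 s, if anything falls off the work surface, if the arm or the gripper's body presses on something with over 40 N, if the wrist force passes 120 N, or if a joint passes its speed limit or range.

## Working session

There is one attempt and no reset: what is moved stays moved. The work goes in short steps, Python scripts to look and compute and a tool call to move; the robot and the scene stay as the last step left them, time stands still between calls to the robot, and variables do not carry over. Pictures are saved under pics/ and viewed, at most 12 in all, crops included, and the job is handed in when it is done.

Besides the shell and the picture viewer there is one more tool, called after "Request:" as a command line: name --argument value ..., lists and objects as JSON in quotes. step_arm: Moves the arm, as the interface text tells. Its arguments: {"type":"object","properties":{"commands":{"type":"array"},"squeeze":{"type":"number"}},"required":["commands"]}

```bash
mkdir -p pics; python3 - <<'E'
from station import monitor, eyes
import cv2,numpy as np
for n in ("scene","wrist","side"):
    im=eyes.get_image(n); cv2.imwrite(f"pics/{n}0.png",im[:,:,::-1])
    c=eyes.camera_info(n); print(n,np.round(c["camera_matrix"],1).tolist(),np.round(c["extrinsics"],3).tolist())
o=monitor.get_obs(); print({k:np.round(v,3).tolist() for k,v in o.items()})
E
```

```text
scene [[504.7, 0.0, 324.7], [0.0, 504.7, 249.2], [0.0, 0.0, 1.0]] [[0.972, 0.167, -0.164, 0.722], [0.234, -0.724, 0.649, -0.37], [-0.011, -0.67, -0.743, 0.675], [0.0, 0.0, 0.0, 1.0]]
wrist [[371.3, 0.0, 316.1], [0.0, 371.3, 235.6], [0.0, 0.0, 1.0]] [[1.0, -0.0, -0.003, 0.625], [-0.001, -0.949, -0.316, 0.08], [-0.003, 0.316, -0.949, 0.373], [0.0, 0.0, 0.0, 1.0]]
side [[600.9, 0.0, 328.7], [0.0, 600.9, 240.0], [0.0, 0.0, 1.0]] [[-0.105, -0.87, 0.482, 0.162], [-0.994, 0.091, -0.052, 0.217], [0.001, -0.485, -0.874, 0.809], [0.0, 0.0, 0.0, 1.0]]
{'t': 0.15, 'q': [-0.119, 0.053, 1.614, 0.0, 1.476, -0.119], 'dq': [-0.001, -0.001, -0.002, 0.001, 0.002, -0.0], 'effort': [0.001, -39.424, -37.072, -0.0, 0.005, 0.0], 'tool_pos': [0.625, 0.0, 0.404], 'tool_rot': [-2.221, -2.22, 0.002], 'contact_force': [-0.324, 0.502, -0.402], 'wrist_torque': [0.023, 0.014, -0.004], 'grip_force': 0.0, 'opening': 0.086}
```

View pics/scene0.png

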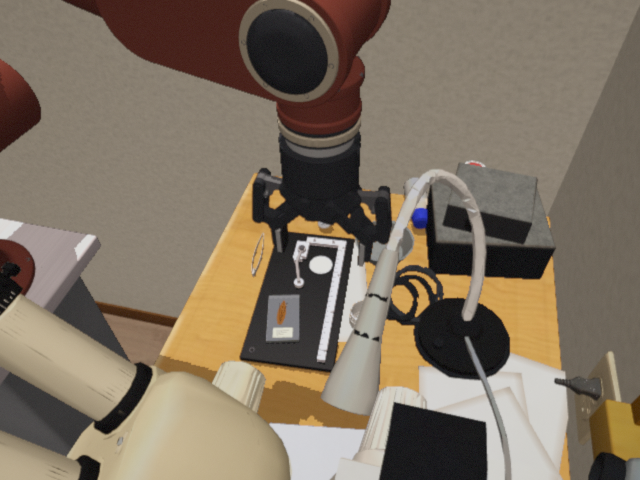

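View pics/side0.png

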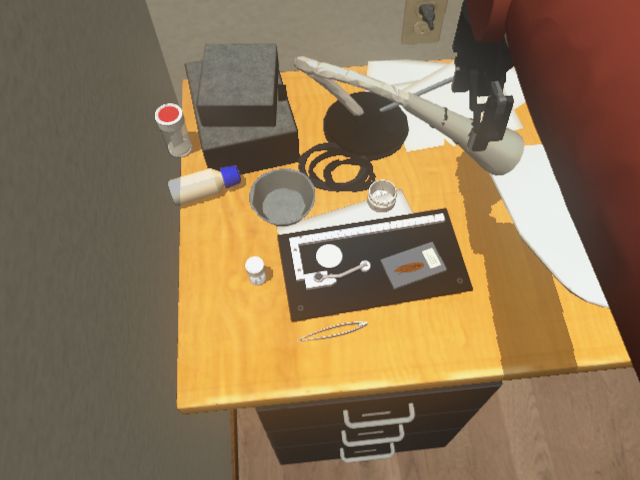

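The side view shows the stage clearly: disc about (329,256), roller (365,266), mount about (413,265) with label (431,258), rail from (300,240) to (443,217). I'll measure these.

```bash
cat > h.py <<'E'
from station import monitor, eyes
import cv2,numpy as np
from scipy.spatial.transform import Rotation as R
def ray(c,px,z):
    K=c["camera_matrix"];E=np.array(c["extrinsics"])
    px=np.atleast_2d(np.array(px,float)); d=np.c_[px,np.ones(len(px))]@np.linalg.inv(K).T@E[:3,:3].T
    o=E[:3,3]; return o+d*((z-o[2])/d[:,2])[:,None]
def proj(c,P):
    E=np.linalg.inv(c["extrinsics"]);p=np.atleast_2d(P)@E[:3,:3].T+E[:3,3];p=p@np.array(c["camera_matrix"]).T
    return p[:,:2]/p[:,2:]
E
python3 - <<'E'
from h import *
im=cv2.imread("pics/side0.png"); c=eyes.camera_info("side")
x0,y0,x1,y1=270,200,480,350
cv2.imwrite("pics/sidecrop.png",cv2.resize(im[y0:y1,x0:x1],None,fx=3.8,fy=3.8,interpolation=cv2.INTER_CUBIC))
hsv=cv2.cvtColor(im,cv2.COLOR_BGR2HSV)
def comps(m,name,amin=25):
    n,l,s,ce=cv2.connectedComponentsWithStats(m.astype(np.uint8))
    for i in range(1,n):
        if s[i,4]>=amin and x0<ce[i][0]<x1 and y0<ce[i][1]<y1: 
            r=cv2.minAreaRect(np.argwhere(l==i)[:,::-1].astype(np.float32)); print(name,s[i,4],ce[i].round(1),np.round(cv2.boxPoints(r),1).tolist())
comps((hsv[...,2]>200)&(hsv[...,1]<60),"white")
comps((hsv[...,2]>65)&(hsv[...,2]<150)&(hsv[...,1]<70),"grey",200)
comps((hsv[...,2]<60),"black",2000)
E
```

```text
white 1912 [353.4 212.7] [[272.70001220703125, 203.39999389648438], [406.3999938964844, 182.0], [411.20001220703125, 212.5], [277.6000061035156, 233.89999389648438]]
white 1746 [346.8 244.6] [[288.79998779296875, 237.60000610351562], [442.5, 212.8000030517578], [450.79998779296875, 264.6000061035156], [297.1000061035156, 289.29998779296875]]
white 472 [328.6 255.5] [[312.3999938964844, 250.8000030517578], [334.3999938964844, 239.8000030517578], [344.79998779296875, 260.6000061035156], [322.79998779296875, 271.6000061035156]]
white 211 [430.9 257.6] [[421.6000061035156, 251.1999969482422], [431.20001220703125, 246.39999389648438], [440.0, 264.0], [430.3999938964844, 268.79998779296875]]
grey 485 [348.8 225.6] [[288.3999938964844, 233.10000610351562], [408.70001220703125, 213.10000610351562], [409.5, 217.8000030517578], [289.1000061035156, 237.8000030517578]]
grey 5438 [374.2 257.5] [[297.8999938964844, 243.89999389648438], [445.0, 218.0], [455.6000061035156, 278.20001220703125], [308.5, 304.1000061035156]]
```

View pics/sidecrop.png

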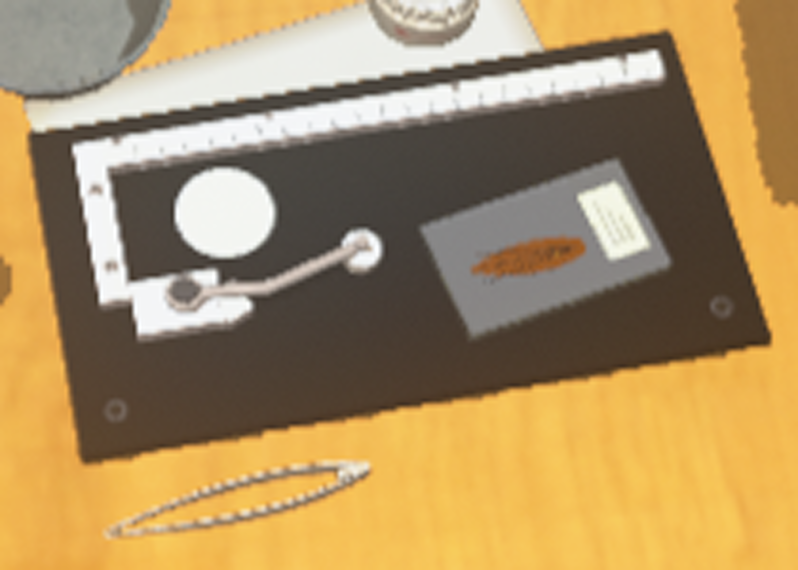

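```bash
cat >> h.py <<'E'
def fit(local,world):
    a=np.array(local,float)[:,:2];b=np.array(world,float)[:,:2];ma,mb=a.mean(0),b.mean(0)
    H=(a-ma).T@(b-mb);th=np.arctan2(H[0,1]-H[1,0],H[0,0]+H[1,1]);M=np.array([[np.cos(th),-np.sin(th)],[np.sin(th),np.cos(th)]])
    t=mb-M@ma;return th,t,M,np.linalg.norm((a@M.T+t)-b,axis=1)
E
python3 - <<'E'
from h import *
c=eyes.camera_info("side")
f=lambda P:np.array(P)/3.8+[270,200]-0.37
W=ray(c,f([(33,130),(668,33),(770,342),(83,460)]),.012)
th,t,M,e=fit([(.066,.134),(.066,-.134),(-.076,-.134),(-.076,.134)],W); print("stage",th,t,e)
S=lambda w:((np.atleast_2d(w)[:,:2]-t)@M*1000).round(1).tolist()
print("disc",S(ray(c,[(328.6,255.5)],.012)),"roller",S(ray(c,f([(361,249)]),.020)))
print("rail top inner",S(ray(c,f([(120,167),(664,76)]),.020)))
m=ray(c,f([(419,226),(619,160),(671,266),(470,338)]),.018)
a,tm,_,e=fit([(.025,.0425),(.025,-.0425),(-.025,-.0425),(-.025,.0425)],m);print("mount",a,a-th,tm,S(tm),e,S(m))
E
```

```text
stage 0.07378266908961759 [0.56390499 0.10921577] [0.00248046 0.00225547 0.00154487 0.00141397]
disc [[16.2, 62.7]] roller [[-13.0, 14.3]]
rail top inner [[39.2, 100.2], [41.7, -122.0]]
mount 0.24948801290438072 0.17570534381476313 [0.54455092 0.05108408] [[-23.6, -56.5]] [0.00020038 0.00061711 0.0006772  0.00061934] [[-6.2, -10.4], [8.4, -94.6], [-40.3, -102.2], [-56.2, -19.0]]
```

View pics/wrist0.png

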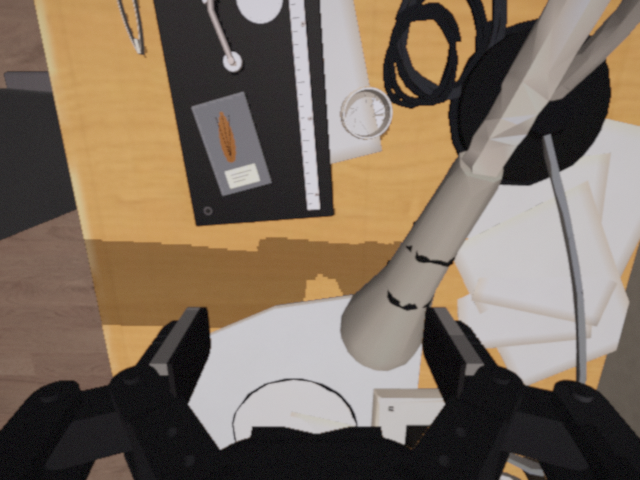

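```bash
python3 - <<'E'
from h import *
cs,cd=eyes.camera_info("scene"),eyes.camera_info("side")
def P(c): return np.array(c["camera_matrix"])@np.linalg.inv(c["extrinsics"])[:3]
for a,b in [((355,412),(500,175)),((325,398),(521,155)),((380,408),(492,170))]:
    X=cv2.triangulatePoints(P(cs),P(cd),np.array(a,float).reshape(2,1),np.array(b,float).reshape(2,1))[:,0];X=X[:3]/X[3]
    print(X.round(3),proj(cs,X).round(),proj(cd,X).round())
E
```

```text
[ 0.678 -0.098  0.047] [[346. 417.]] [[496. 171.]]
[ 0.654 -0.112  0.117] [[325. 398.]] [[521. 155.]]
[ 0.701 -0.089  0.039] [[365. 417.]] [[485. 162.]]
```

The wrist view shows the mount at about (232,143), the roller at (232,62) and the rail from (297,0) to (313,205). The lamp head, around (380,335), is clear of the work area. I'll move above the near side of the mount with the fingers shut and turned to match the stage.

Request:
step_arm --commands '[[50,[15,-40,20],-1],[0,[30,-85,60],-3],[0,[50,-133,100],-4.2],[0,[50,-133,140],-4.2],[0,[50,-133,170],-4.2],[0,[50,-133,170],-4.2],[0,[50,-133,170],-4.2]]'

```text
t: 1.02
tool_pos: [0.4927, 0.0499, 0.2359]
tool_rot: [2.138, 2.3, 0.002]
contact_force: [0.4, 0.2, -0.2]
opening: 0.0001
grip_force: 0.0
```

```bash
python3 - <<'E'
from h import *
o=monitor.get_obs(); c=eyes.camera_info("wrist"); im=eyes.get_image("wrist")[:,:,::-1]; cv2.imwrite("pics/wrist1.png",im)
print({k:np.round(o[k],3).tolist() for k in("t","tool_pos","tool_rot","opening","contact_force")})
np.savez("w1.npz",K=c["camera_matrix"],E=c["extrinsics"])
E
```

```text
{'t': 1.025, 'tool_pos': [0.493, 0.05, 0.236], 'tool_rot': [2.138, 2.3, 0.002], 'opening': 0.0, 'contact_force': [0.351, 0.172, -0.16]}
```

View pics/wrist1.png

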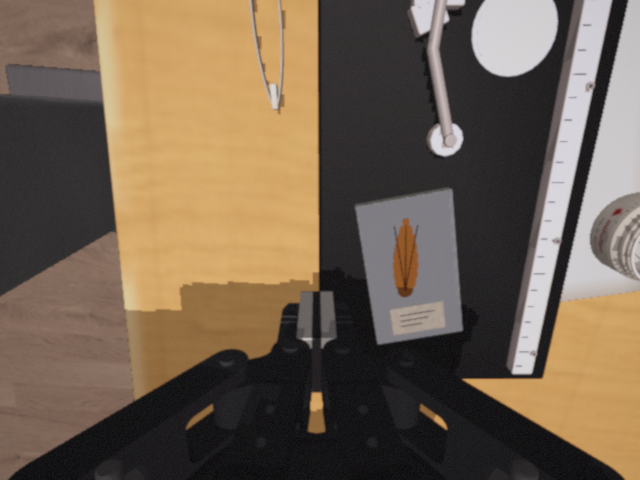

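The view shows mount corners at about (355,206), (452,189), (463,331), (377,345), roller (445,139), disc (514,32), and rail inner top edge from about (577,30) to (518,372).

```bash
python3 - <<'E'
from h import *
d=np.load("w1.npz");c=dict(camera_matrix=d["K"],extrinsics=d["E"])
im=cv2.imread("pics/wrist1.png")
for r in (60,150,250,340): print(r,im[r,500:600:1].max(1)[[i for i in range(0,100,4)]].tolist())
th=.0738;t=np.array([.5639,.1092]);M=np.array([[np.cos(th),-np.sin(th)],[np.sin(th),np.cos(th)]])
S=lambda w:((np.atleast_2d(w)[:,:2]-t)@M*1000).round(1).tolist()
m=ray(c,[(355,206),(452,189),(463,331),(377,345)],.018)
a,tm,_,e=fit([(-.025,.0425),(.025,.0425),(.025,-.0425),(-.025,-.0425)],m);print("mount",a-th,S(tm),e,S(m))
print("roller,disc",S(ray(c,[(445,139)],.02)),S(ray(c,[(514,32)],.012)))
print("plate near edge",S(ray(c,[(318,30),(319,270)],.012)),"right end",S(ray(c,[(540,377)],.012)))
print("tip",S(monitor.get_obs()["tool_pos"]), proj(c,[np.r_[monitor.get_obs()["tool_pos"][:2],.236-.173]]))
E
```

```text
60 [214, 213, 213, 213, 213, 213, 213, 213, 212, 213, 189, 38, 35, 35, 31, 32, 87, 99, 161, 215, 214, 213, 214, 213, 213]
150 [40, 38, 41, 44, 42, 41, 33, 38, 36, 35, 32, 38, 100, 90, 209, 219, 218, 219, 218, 217, 105, 30, 33, 34, 203]
250 [41, 41, 35, 36, 37, 36, 34, 82, 106, 195, 220, 218, 216, 219, 213, 35, 27, 29, 190, 206, 207, 207, 205, 126, 90]
340 [35, 33, 33, 96, 110, 215, 218, 215, 217, 216, 52, 29, 32, 193, 207, 208, 208, 206, 203, 202, 202, 203, 203, 201, 203]
mount 0.18501197068805378 [[-22.8, -57.2]] [3.29624720e-04 8.78693465e-05 2.33488116e-04 2.53333638e-04] [[-55.3, -19.7], [-6.1, -10.9], [9.8, -94.4], [-39.7, -103.8]]
roller,disc [[-13.0, 13.9]] [[16.5, 61.4]]
plate near edge [[-74.4, 62.4], [-73.8, -58.3]] right end [[65.0, -131.7]]
tip [[-75.1, -53.9]] [[316.9136476  308.40912841]]
```

Request:
step_arm --commands '[[0,[0,0,25],0],[0,[0,0,42],0],[0,[0,0,47.5],0],[0,[0,0,47.5],0],[0,[0,4,47.5],0],[0,[0,8,47.5],0],[0,[0,12,47.5],0],[0,[0,16,47.5],0],[0,[0,20,47.5],0],[0,[0,24,47.5],0],[0,[0,28,47.5],0],[0,[0,32,47.5],0]]'

```text
t: 2.58
tool_pos: [0.5241, 0.0524, 0.1871]
tool_rot: [-2.138, -2.301, 0.0]
contact_force: [-0.8, 0.2, -0.3]
opening: 0.0001
grip_force: 0.3
```

```bash
cat >> h.py <<'E'
th=.0738;t=np.array([.5639,.1092]);M=np.array([[np.cos(th),-np.sin(th)],[np.sin(th),np.cos(th)]])
S=lambda w:((np.atleast_2d(w)[:,:2]-t)@M*1000).round(1).tolist()
def look(tag):
    """wrist picture: rail line, mount rect, tool, force in the stage frame"""
    o=monitor.get_obs(); c=eyes.camera_info("wrist"); im=np.ascontiguousarray(eyes.get_image("wrist")[:,:,::-1]); cv2.imwrite(f"pics/{tag}.png",im)
    print("t",round(o["t"],2),"tool",S(o["tool_pos"]),"z",round(o["tool_pos"][2],4),"F",np.round(np.array(o["contact_force"])[:2]@M,1),round(o["contact_force"][2],1))
    g=im.astype(int); v=g.max(2); sat=v-g.min(2)
    m=((v>85)&(v<135)&(sat<30)).astype(np.uint8)
    m=cv2.morphologyEx(m,cv2.MORPH_OPEN,np.ones((9,9),np.uint8))
    n,l,s,ce=cv2.connectedComponentsWithStats(m)
    for i in range(1,n):
        w=ray(c,[ce[i]],.018); x,y=S(w)[0]
        if s[i,4]>1500 and -60<x<45 and -110<y<110:
            k=max(cv2.findContours((l==i).astype(np.uint8),cv2.RETR_EXTERNAL,cv2.CHAIN_APPROX_NONE)[0],key=len)[:,0]
            W=np.array(S(ray(c,k,.018)),np.float32); r=cv2.minAreaRect(W); print("mount?",np.round(r[0],1),np.round(r[1],1),round(r[2],2),np.round(cv2.boxPoints(r),1).tolist())
    for y in (-110,-90,-70,-40,0,30,60):   # rail inner top edge along x at stage y, by brightness
        xs=np.arange(30,50,.25); P=np.c_[np.c_[xs,np.full(len(xs),y)]/1000@M.T+t,np.full(len(xs),.02)]
        p=proj(c,P).round().astype(int); ok=(p[:,0]>=0)&(p[:,0]<640)&(p[:,1]>=0)&(p[:,1]<480)
        if ok.all():
            b=v[p[:,1],p[:,0]]>165
            if b.any(): print("rail y",y,"x",xs[np.argmax(b)])
E
python3 -c "
from h import *
look('w2')"
```

```text
t 2.58 tool [[-43.9, -53.7]] z 0.1871 F [-0.8  0.3] -0.3
mount? [40.2 24.9] [ 3.8 48.8] 0.21 [[38.20000076293945, 49.29999923706055], [38.400001525878906, 0.5], [42.20000076293945, 0.5], [42.0, 49.29999923706055]]
mount? [-14.9 -50.1] [55.2 66.9] 4.9 [[-45.29999923706055, -19.100000381469727], [-39.5, -85.80000305175781], [15.399999618530273, -81.0999984741211], [9.699999809265137, -14.399999618530273]]
rail y -90 x 41.5
rail y -70 x 41.75
rail y -40 x 41.5
rail y 0 x 41.25
rail y 30 x 41.25
rail y 60 x 30.0
```

Request:
step_arm --commands '[[0,[0,3,0],0],[0,[0,6,0],0],[0,[0,9,0],0],[0,[0,11.5,0],0],[0,[0,13.5,0],0],[0,[0,15,0],0],[0,[0,16,0],0],[0,[0,17,0],0],[0,[0,17,0],0]]'

```text
t: 3.75
tool_pos: [0.5409, 0.0536, 0.1872]
tool_rot: [2.138, 2.301, 0.0]
contact_force: [0.5, -1.1, -0.1]
opening: 0.0002
grip_force: 0.0
```

```bash
python3 -c "
from h import *
look('w3')"
```

```text
t 3.75 tool [[-27.0, -53.7]] z 0.1872 F [ 0.4 -1.1] -0.1
mount? [  2. -49.] [59.8 54.5] 89.65 [[-25.399999618530273, -78.80000305175781], [29.100000381469727, -79.0999984741211], [29.399999618530273, -19.299999237060547], [-25.0, -19.0]]
rail y -90 x 44.5
rail y -70 x 42.75
rail y -40 x 41.5
rail y 0 x 41.25
rail y 30 x 41.25
rail y 60 x 30.0
```

View pics/w3.png

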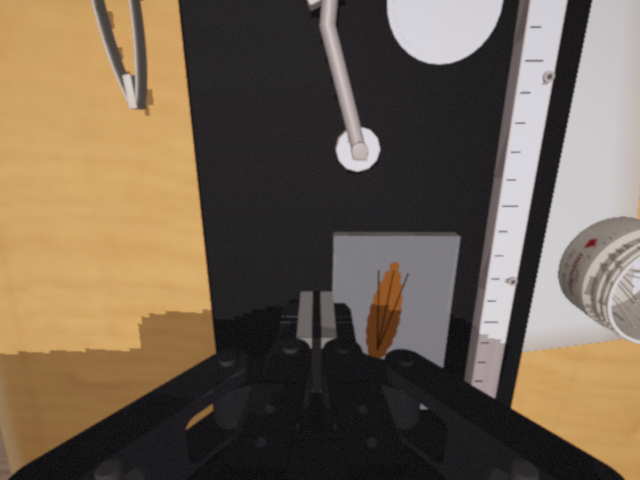

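The picture shows the mount square to the rail, with top corners at about (333,234) and (460,235) and a gap left to the rail, whose inner edge is near (490,235).

```bash
python3 -c "
from h import *
c=eyes.camera_info('wrist')
print(S(ray(c,[(333,234),(460,235),(446,360)],.018)))
im=cv2.imread('pics/w3.png').max(2)
for r in (245,300,350): print(r,im[r,440:520:2].tolist())
"
```

```text
[[-20.6, -18.8], [29.3, -19.3], [30.1, -77.5]]
245 [127, 127, 127, 128, 130, 128, 127, 127, 133, 119, 49, 33, 30, 35, 37, 34, 33, 33, 30, 33, 33, 41, 85, 103, 106, 110, 175, 216, 222, 221, 221, 221, 220, 220, 220, 219, 219, 221, 219, 218]
300 [128, 129, 129, 129, 132, 131, 72, 34, 35, 34, 36, 34, 34, 31, 32, 35, 31, 38, 87, 103, 108, 117, 190, 206, 170, 165, 168, 167, 199, 217, 216, 217, 220, 219, 217, 216, 183, 47, 29, 32]
350 [129, 128, 111, 40, 22, 19, 16, 20, 20, 18, 20, 16, 21, 23, 60, 88, 90, 94, 128, 166, 170, 171, 170, 168, 168, 166, 164, 168, 169, 167, 164, 156, 75, 20, 30, 33, 28, 30, 30, 33]
```

Request:
step_arm --commands '[[0,[0,3,0],0],[0,[0,6,0],0],[0,[0,8.5,0],0],[0,[0,10,0],0],[0,[0,10.6,0],0],[0,[0,11.1,0],0],[0,[0,11.1,0],0]]'

```text
t: 4.68
tool_pos: [0.5519, 0.0544, 0.1872]
tool_rot: [2.138, 2.301, 0.0]
contact_force: [0.0, 0.6, -0.2]
opening: -0.0
grip_force: 0.2
```

Request:
step_arm --commands '[[0,[0,0.4,0],0],[0,[0,0.4,0],0]]'

```text
t: 4.92
tool_pos: [0.5523, 0.0544, 0.1872]
tool_rot: [2.138, 2.301, 0.0]
contact_force: [-0.3, 0.4, 0.4]
opening: -0.0
grip_force: 0.2
```

Request:
step_arm --commands '[[0,[0,0.4,0],0],[0,[0,0.4,0],0]]'

```text
t: 5.18
tool_pos: [0.5528, 0.0545, 0.1872]
tool_rot: [2.138, 2.301, 0.0]
contact_force: [0.2, 0.1, 1.3]
opening: 0.0002
grip_force: 0.2
```

Request:
step_arm --commands '[[0,[0,0.5,0],0],[0,[0,0.5,0],0]]'

```text
t: 5.42
tool_pos: [0.5532, 0.0545, 0.1872]
tool_rot: [2.139, 2.301, -0.0]
contact_force: [-1.3, 0.2, -0.1]
opening: 0.0002
grip_force: 0.3
```

```bash
python3 -c "
from h import *
look('w4')
c=eyes.camera_info('wrist');im=cv2.imread('pics/w4.png').max(2)
for y in (-22,-35,-50,-65):
    xs=np.arange(34,46,.5); P=np.c_[np.c_[xs,np.full(len(xs),y)]/1000@M.T+t,np.full(len(xs),.018)]
    p=proj(c,P).round().astype(int); print(y,p[0],im[p[:,1],p[:,0]].tolist())
"
```

```text
t 5.42 tool [[-14.7, -53.8]] z 0.1872 F [-1.2  0.3] -0.1
mount? [ 13.2 -48.2] [58.7 52.3] 90.0 [[-12.899999618530273, -77.5], [39.400001525878906, -77.5], [39.400001525878906, -18.799999237060547], [-12.899999618530273, -18.799999237060547]]
rail y -70 x 42.5
rail y -40 x 41.5
rail y 0 x 41.25
rail y 30 x 41.25
rail y 60 x 30.0
-22 [440 242] [129, 130, 128, 127, 129, 129, 130, 127, 128, 127, 131, 141, 153, 156, 153, 139, 129, 203, 216, 220, 222, 222, 221, 223]
-35 [437 272] [129, 128, 129, 127, 130, 129, 129, 130, 127, 129, 129, 137, 155, 155, 152, 136, 157, 196, 214, 220, 222, 221, 221, 222]
-50 [433 305] [127, 129, 128, 127, 130, 130, 129, 129, 127, 129, 132, 140, 159, 161, 155, 137, 128, 165, 213, 220, 221, 221, 221, 221]
-65 [430 336] [129, 127, 129, 129, 128, 129, 127, 128, 128, 126, 128, 142, 154, 153, 143, 123, 102, 117, 160, 168, 169, 171, 170, 171]
```

Request:
step_arm --commands '[[0,[0,0.5,0],0],[0,[0,0.5,0],0]]'

```text
t: 5.72
tool_pos: [0.5535, 0.0545, 0.1871]
tool_rot: [-2.138, -2.301, 0.001]
contact_force: [-3.2, -0.6, 1.6]
opening: -0.0003
grip_force: 1.5
```

Request:
step_arm --commands '[[0,[0,0.4,0],0],[0,[0,0.4,0],0]]'

```text
t: 5.98
tool_pos: [0.5538, 0.0545, 0.1871]
tool_rot: [-2.138, -2.301, 0.002]
contact_force: [-4.9, -1.4, 4.4]
opening: -0.0001
grip_force: 2.6
```

```bash
python3 -c "
from h import *
look('w5')
im=cv2.imread('pics/w5.png'); cv2.imwrite('pics/w5c.png',cv2.resize(im[220:400,300:540],None,fx=3.3,fy=3.3,interpolation=cv2.INTER_NEAREST))"
```

```text
t 5.97 tool [[-14.1, -53.8]] z 0.1871 F [-5. -1.] 4.4
mount? [ 13.3 -48.6] [58.7 52.2] 90.0 [[-12.800000190734863, -77.9000015258789], [39.400001525878906, -77.9000015258789], [39.400001525878906, -19.200000762939453], [-12.800000190734863, -19.200000762939453]]
rail y -70 x 42.75
rail y -40 x 41.75
rail y 0 x 41.5
rail y 30 x 41.5
rail y 60 x 30.0
```

View pics/w5c.png

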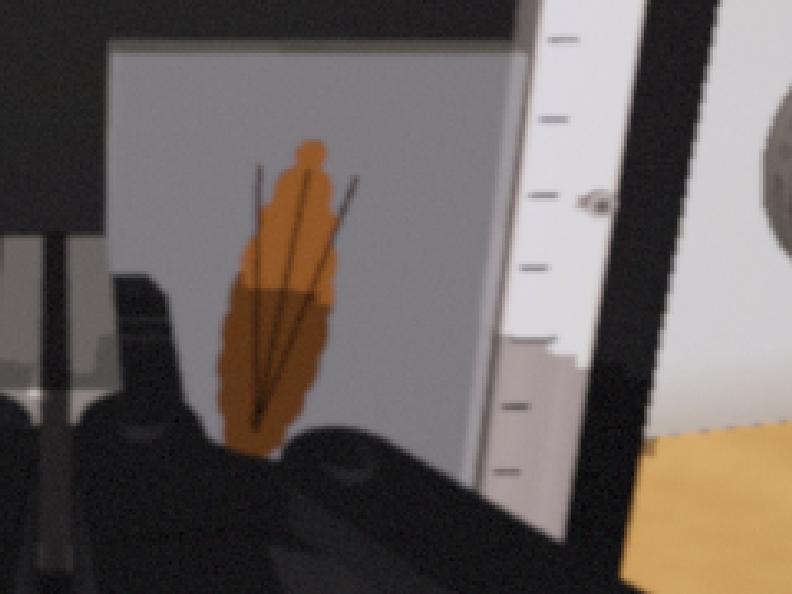

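The crop shows the mount's far edge lying flat against the rail along its whole length, with about 5 N of contact. I'll back off and go round to the trailing end.

Request:
step_arm --commands '[[0,[0,-1,0],0],[0,[0,-6,0],0],[0,[0,-13,-4],0],[0,[0,-13,-25],0],[0,[-15,-6,-42],0],[0,[-42,8,-42],0],[0,[-66,20,-42],0],[0,[-76,26,-42],0],[0,[-76,26,-42],0],[0,[-76,26,-42],0]]'

```text
t: 7.28
tool_pos: [0.5852, -0.0189, 0.2287]
tool_rot: [-2.137, -2.301, 0.001]
contact_force: [0.3, 0.1, -0.0]
opening: -0.0001
grip_force: 0.0
```

```bash
python3 -c "
from h import *
look('w6')"
```

```text
t 7.28 tool [[11.8, -129.3]] z 0.2287 F [0.3 0.1] -0.0
rail y -110 x 42.0
rail y -90 x 30.0
rail y -70 x 41.75
rail y -40 x 41.5
```

View pics/w6.png

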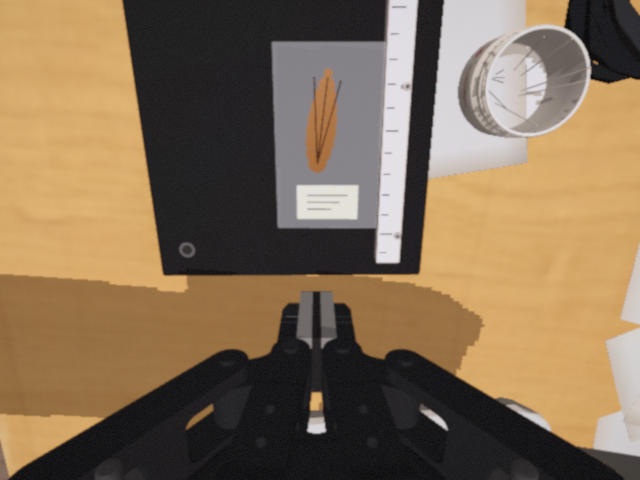

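The mount is still flush on the rail, with its trailing edge at about row 228. The fingers stand clear beyond it, so I'll lower and slide along the rail.

Request:
step_arm --commands '[[0,[0,0,25],0],[0,[0,0,38],0],[0,[0,0,41.5],0],[0,[0,0,41.5],0],[0,[4,0,41.5],0],[0,[8,0,41.5],0],[0,[11,0,41.5],0],[0,[14,0,41.5],0],[0,[18,0,41.5],0],[0,[22,0,41.5],0],[0,[26,0,41.5],0],[0,[30,0,41.5],0]]'

```text
t: 8.82
tool_pos: [0.5835, 0.0108, 0.1878]
tool_rot: [2.138, 2.301, 0.0]
contact_force: [0.1, -1.5, 1.0]
opening: -0.0002
grip_force: 0.5
```

```bash
python3 -c "
from h import *
look('w7')"
```

```text
t 8.82 tool [[12.2, -99.6]] z 0.1878 F [-0.  -1.5] 1.0
mount? [ 16.  -56.9] [ 48.9 103.9] 0.0 [[-8.399999618530273, -4.900000095367432], [-8.399999618530273, -108.80000305175781], [40.5, -108.80000305175781], [40.5, -4.900000095367432]]
rail y -110 x 43.0
rail y -90 x 41.75
rail y -70 x 30.0
rail y -40 x 41.75
rail y 0 x 41.75
```

Request:
step_arm --commands '[[0,[3,0,0],0],[0,[6,0,0],0],[0,[9,0,0],0],[0,[11,0,0],0],[0,[13,0,0],0],[0,[15,0,0],0],[0,[17,0,0],0],[0,[19,0,0],0],[0,[21,0,0],0],[0,[23,0,0],0],[0,[25,0,0],0],[0,[27,0,0],0]]'

```text
t: 10.38
tool_pos: [0.5814, 0.0377, 0.1877]
tool_rot: [-2.138, -2.301, -0.0]
contact_force: [0.2, -2.4, 0.9]
opening: 0.0
grip_force: 1.6
```

```bash
python3 -c "
from h import *
look('w8')"
```

```text
t 10.38 tool [[12.2, -72.6]] z 0.1877 F [ 0.  -2.4] 0.9
mount? [ 15.9 -20. ] [48.8 84.2] 0.13 [[-8.600000381469727, 22.100000381469727], [-8.399999618530273, -62.099998474121094], [40.400001525878906, -62.0], [40.20000076293945, 22.200000762939453]]
rail y -90 x 42.75
rail y -70 x 41.75
rail y -40 x 30.0
rail y 0 x 41.5
rail y 30 x 41.5
```

View pics/w8.png

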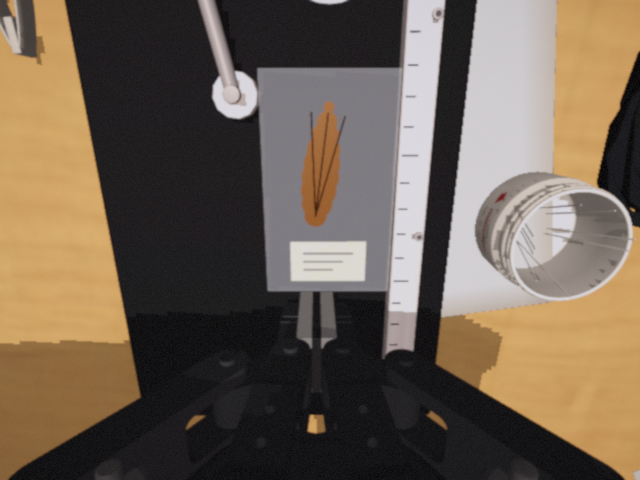

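The picture shows the mount flush, with the roller at (236,95) cammed out and riding along its near side. I'll carry on.

Request:
step_arm --commands '[[0,[3,0,0],0],[0,[6.5,0,0],0],[0,[10,0,0],0],[0,[13.5,0,0],0],[0,[17,0,0],0],[0,[20,0,0],0],[0,[23,0,0],0],[0,[26,0,0],0],[0,[29,0,0],0],[0,[32,0,0],0],[0,[35,0,0],0],[0,[38,0,0],0]]'

```text
t: 11.92
tool_pos: [0.5787, 0.0756, 0.1877]
tool_rot: [2.139, 2.301, 0.0]
contact_force: [1.5, -2.4, 0.3]
opening: -0.0002
grip_force: 0.9
```

Request:
step_arm --commands '[[0,[3,0,0],0],[0,[6,0,0],0],[0,[9,0,0],0],[0,[12,0,0],0],[0,[15,0,0],0],[0,[18,0,0],0],[0,[21,0,0],0],[0,[24,0,0],0],[0,[27,0,0],0],[0,[30,0,0],0],[0,[33,0,0],0],[0,[36,0,0],0]]'

```text
t: 13.42
tool_pos: [0.576, 0.1115, 0.1877]
tool_rot: [-2.139, -2.301, 0.0]
contact_force: [0.7, -2.3, 0.8]
opening: 0.0002
grip_force: 1.3
```

```bash
python3 -c "
from h import *
look('w9')"
```

```text
t 13.43 tool [[12.2, 1.4]] z 0.1877 F [ 0.5 -2.3] 0.8
mount? [15.6 53.2] [48.7 83.6] 0.13 [[-8.800000190734863, 94.9000015258789], [-8.600000381469727, 11.300000190734863], [40.0, 11.399999618530273], [39.79999923706055, 95.0]]
rail y 0 x 42.25
rail y 30 x 30.0
rail y 60 x 30.0
```

Request:
step_arm --commands '[[0,[1.5,0,0],0],[0,[3,0,0],0],[0,[4.5,0,0],0],[0,[5.5,0,0],0],[0,[6.5,0,0],0],[0,[7.2,0,0],0],[0,[7.8,0,0],0],[0,[7.8,0,0],0]]'

```text
t: 14.48
tool_pos: [0.5753, 0.1193, 0.1875]
tool_rot: [-2.138, -2.301, 0.0]
contact_force: [-0.2, 0.4, 0.3]
opening: -0.0003
grip_force: 0.0
```

Request:
step_arm --commands '[[0,[0.4,0,0],0],[0,[0.4,0,0],0]]'

```text
t: 14.72
tool_pos: [0.5754, 0.1195, 0.1877]
tool_rot: [-2.138, -2.301, -0.0]
contact_force: [0.7, -0.0, 0.5]
opening: -0.0004
grip_force: 0.0
```

```bash
python3 -c "
from h import *
look('w10')"
```

```text
t 14.72 tool [[12.2, 9.5]] z 0.1877 F [ 0.7 -0.1] 0.5
mount? [15.6 62.9] [48.5 82.4] 0.08 [[-8.699999809265137, 104.0], [-8.600000381469727, 21.600000381469727], [39.900001525878906, 21.700000762939453], [39.79999923706055, 104.0999984741211]]
mount? [-0.2 41.3] [42.7 16.1] 84.55 [[-10.199999809265137, 20.799999237060547], [5.800000190734863, 19.299999237060547], [9.800000190734863, 61.79999923706055], [-6.199999809265137, 63.29999923706055]]
rail y 0 x 42.0
rail y 30 x 30.0
rail y 60 x 30.0
```

View pics/w10.png

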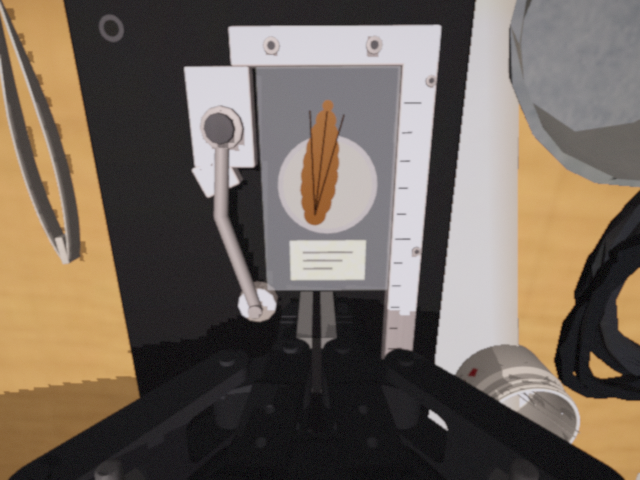

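The picture shows the mount in the pocket, with the roller at (258,302) sprung in behind its trailing near corner, and the push force has dropped to zero. I'll make a gentle push to confirm it's on the stop.

Request:
step_arm --commands '[[0,[0.4,0,0],0],[0,[0.8,0,0],0],[0,[0.8,0,0],0]]'

```text
t: 15.15
tool_pos: [0.5754, 0.1201, 0.1877]
tool_rot: [2.138, 2.301, -0.001]
contact_force: [-0.4, -2.0, 0.7]
opening: -0.0003
grip_force: 1.0
```

Request:
step_arm --commands '[[0,[0.4,0,0],0],[0,[0.4,0,0],0]]'

```text
t: 15.4
tool_pos: [0.5754, 0.1203, 0.1877]
tool_rot: [2.138, 2.301, -0.001]
contact_force: [-0.0, -4.9, 0.1]
opening: 0.0
grip_force: 2.4
```

It's hard against the stop at about 5 N. I'll back off and rise.

Request:
step_arm --commands '[[0,[-1,0,0],0],[0,[-5,0,0],0],[0,[-12,0,0],0],[0,[-15,0,-15],0],[0,[-15,0,-45],0],[0,[-15,0,-75],0],[0,[-15,0,-75],0],[0,[-15,0,-75],0]]'

```text
t: 16.4
tool_pos: [0.5762, 0.1057, 0.2625]
tool_rot: [-2.139, -2.301, 0.0]
contact_force: [-0.3, 0.3, -0.8]
opening: -0.0002
grip_force: 0.0
```

```bash
python3 -c "
from h import *
look('w11')
c=eyes.camera_info('wrist');im=cv2.imread('pics/w11.png')
cv2.imwrite('pics/w11b.png',im)"
```

```text
t 16.4 tool [[12.0, -4.4]] z 0.2625 F [-0.3  0.3] -0.8
rail y -70 x 42.25
rail y -40 x 41.75
rail y 0 x 41.5
rail y 30 x 30.0
rail y 60 x 30.0
```

View pics/w11.png

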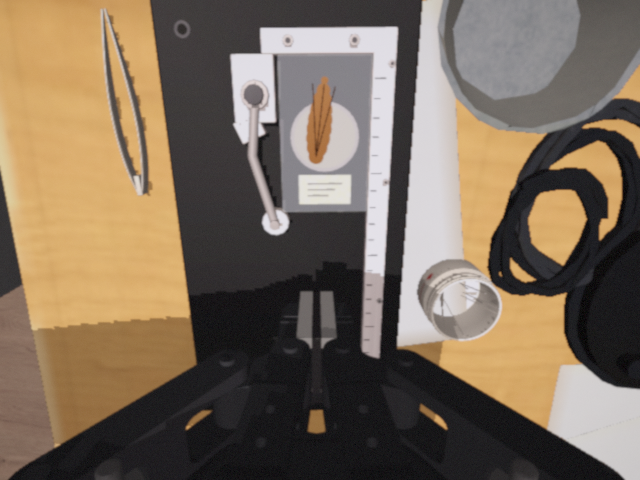

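The mount sits home against the rail and stop, with the roller at (275,221) behind its near corner. The bystanders are undisturbed and the gripper is clear.

```bash
python3 -c "
from station import finish_job
print(finish_job())"
```

```text
the job is handed in; nothing more can be done
None
```

The wing mount is fully home in the corner pocket, flush on rail and stop with the roller sprung in behind it; it was only pushed (about 5 N at most), the vial, pin pot and tweezers were never touched, and the job is handed in at about 16.5 s.

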